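# Shim the rocking mixing scale

### The arm

A 6-joint arm with a two-finger parallel gripper is mounted at the origin on a cart in front of the work surface, level with it; the furniture and walls round the work are solid. World frame = base frame: x ahead of the robot, y to its left, z up, the work surface at z = 0. Lengths are in m, angles in rad, forces in N, time in s.
With the tool pointing down it reaches from about 0.325 to 0.9 m from the base axis. Payload 6.1 kg.
Tool frame: the origin (TCP) lies midway between the tips of the shut fingers; the grasp point (between the pads) lies 19 mm behind it; x points along the fingers, y is the direction in which the jaws open and shut, and the axes are right-handed (so a half turn about x gives the same grasp; the last joint's range is limited). The gripper opens to 85 mm and grips with 20 to 120 N. Pads are 22 mm wide; open, the fingers measure 114 mm over their backs; the gripper's body (76 mm by 85 mm) begins 54 mm behind the grasp point. The pads swing forward as they close: fully open they stand 13 mm farther back than shut.
Start: joints at [-1.382, 0.22, 1.526, -0, 1.395, -0.126], TCP at [0.194, -0.594, 0.231] pointing down, gripper open.
Joint ranges: [-2.98, 2.98], [-0.91, 2.08], [0.09, 2.57], [-1.24, 4.39], [0.2, 2.65], [-2.68, 2.68]. Speed limits (rad/s): [2.57, 2.57, 3.01, 3.14, 3.14, 3.14].

### API

Orientations are given as [roll, pitch, yaw] about the fixed x, y, z axes, in that order (R = Rz(yaw) Ry(pitch) Rx(roll)).
In Python, from plant import movep, move_l, set_joints, gripper_to, hold, inverse_kinematics, observe, get_image, get_calibration, Unreachable, job_done gives the robot as it stands. Calls block until the motion is done:
- movep(position, orientation): joint-space move of the TCP to a pose.
- move_l(position, feed=0.15, rotation=None, max_force=None): straight line of the TCP; rotation=None keeps the orientation; feed is the mean speed in m/s. With max_force (N) it stops when the force on the tool has changed by that much, and returns True; else False.
- set_joints(angles): joint-space move.
- gripper_to(opening, f_grip=None): finger opening in m; f_grip is the grip in N (None keeps the last); returns when the fingers have stopped.
- hold(seconds).
- inverse_kinematics(position, orientation): joint angles nearest the present ones, or None.
- observe(): the state.
- get_image(name): name is "scene" or "top" or "wrist"; returns (picture, depth): 420x560x3 uint8, red, green, blue; 420x560 float32, m along the optical axis (not along the pixel's ray), 0 where there is no reading.
- get_calibration(name): a dict with "intrinsics" (3x3 intrinsics, pixels), "world_from_camera" (4x4, takes a point from camera to world coordinates). Camera axes: x right, y down, z forward; pixel columns grow to the right and rows downward; lengths in m; the calibration is good to about 2 mm. A picture is of the moment at which its call begins: read the wrist's pose just before it. get_calibration takes no time and is no camera call; for the wrist camera it gives the pose at the moment of the call.
A pose or a line that the arm cannot do raises Unreachable and nothing moves.
- job_done(): hands the job in, once; it reports no verdict.
The state is a dict: "time_s": time; "q": joint angles; "joint_velocities": joint speeds; "joint_torque": joint torques, N m; "eef_pos": TCP position; "tcp_rot": TCP orientation; "ft_force": force on the tool from outside, world axes, zero at the start; "torque": the same for the moment, N m; "opening": finger opening in m.
Only numpy, scipy, OpenCV 4.12 (cv2) and the standard library are available. Lean on these libraries where they do the work, as an engineer would, in place of code of your own. Each camera call takes 0.05 s, during which the arm holds its last target. There are 200 camera calls.

### The job

The paint-mixing scale leans and rocks because its front right foot (the bare metal one) is too short. Push the orange wedge along the trolley top, thin end first, under that foot until the scale stands level on all corners and no longer rocks, then let go of it and move clear. Only push the wedge: do not pick it up, do not press on the scale or shove it more than a few centimetres out of place, and leave the other things alone.

Things in the scene. Friction and masses are not known exactly. Their poses are not given: they have to be found in the camera images.
- scale: Loose 2.5 kg paint-mixing scale: grey square housing 200x200 mm, 34 to 64 mm up, round steel pan (top at 77 mm), display and buttons in front. Four dome feet of radius 14 mm, centred 85 mm from the middle in x and y. Starts leaning 0.083 rad down to its short foot. Origin: middle of the square, level with the soles of the three good feet; x to the back, y to the left seen from the front, z up
- short_foot (a point): lowest point (in the scale's frame) of the bare metal short foot at the front right (-x, -y) corner, 10 mm above the scale's z = 0. It touches the trolley at the start and stands 10 mm above it when the scale is level. It carries only about 3 N until then; pushed farther, the wedge must lift about 10 N, the push needed grows from about 5 N to 10 N or more and the scale slides on
- far_foot (a point): lowest point of the black rubber foot at the back left (+x, +y) corner, diagonally opposite to the short foot: about 10 mm in the air at the start, on the trolley (z = 0) when the scale is level. The other two black feet always stand on the trolley
- wedge: Loose orange plastic wedge, 90 g, 120x50 mm, flat underside. Origin: centre of the underside; x points to the thin end (2 mm thick, at x = +60 mm), the upright heel face, 26 mm high, is at x = -60 mm; top slope 1 in 5, friction about 0.6, stays where it is left. The scale is level when the centre of the short foot stands at about x = +21 mm in the wedge's frame, within its width
- tin: bystander: pale paint tin, 72 mm across, 98 mm high, origin at the centre of its underside
- bottle: bystander: white and yellow bottle with a red cap, 49 mm across, 111 mm high, origin at the centre of its underside
- stick: bystander: wooden mixing stick 22x240x9 mm lying along its own y, origin at the centre of its underside
- tape: bystander: beige roll of masking tape lying flat, 104 mm across, 24 mm high, origin at the centre of its underside
Things that resemble listed ones, but are neither listed nor needed, are in the scene too. Of the things shaped like the wedge, the orange one is meant.

How it is judged:
By the outcome, as a careful person would: the job done as asked, in the order asked, and still so for the second after the job is handed in, with the robot touching nothing.
It also fails if it takes over 64 s, if anything falls off the work surface, if the arm or the gripper's body presses on something with over 40 N, if the wrist force passes 120 N, or if a joint passes its speed limit or range.

## Working session

There is one attempt and no reset: what is moved stays moved. The work goes in short steps, each a Python script; the robot and the scene stay as the last script left them, time stands still between calls to the robot, and variables do not carry over. Pictures are saved under pics/ and viewed, about 8 in all and at most 12, crops included, and the job is handed in when it is done.

```bash
mkdir -p pics; ls; python3 - <<'E'
from plant import *
import cv2,numpy as np
for n in("scene","top"):
    p,d=get_image(n); cv2.imwrite(f"pics/{n}0.png",p[:,:,::-1]); np.save(f"pics/{n}0.npy",d)
    c=get_calibration(n); print(n,np.round(c["intrinsics"],1).tolist(),np.round(c["world_from_camera"],3).tolist())
print(observe())
E
```

```text
pics
scene [[480.9, 0.0, 283.5], [0.0, 480.9, 206.8], [0.0, 0.0, 1.0]] [[-0.787, -0.366, 0.496, -0.1], [-0.617, 0.461, -0.638, 0.714], [0.004, -0.808, -0.589, 0.794], [0.0, 0.0, 0.0, 1.0]]
top [[480.4, 0.0, 274.0], [0.0, 480.4, 209.1], [0.0, 0.0, 1.0]] [[-0.004, -0.995, 0.099, 0.407], [-1.0, 0.004, -0.003, -0.109], [0.002, -0.099, -0.995, 1.502], [0.0, 0.0, 0.0, 1.0]]
{'time_s': 0.1, 'q': array([-1.38209365e+00,  2.21180612e-01,  1.52749811e+00,  1.48727670e-05,
        1.39472573e+00, -1.26092747e-01]), 'joint_velocities': array([-0.00138407, -0.00091495, -0.00263977,  0.00294774, -0.00150716,
       -0.00076748]), 'joint_torque': array([ 1.58756782e-03, -4.98241603e+01, -3.90546477e+01, -1.25159017e-04,
        5.62352972e-03,  9.01662958e-06]), 'eef_pos': array([ 0.19341419, -0.59373639,  0.23028725]), 'tcp_rot': array([-1.7049682 ,  1.56898447,  1.75141726]), 'ft_force': array([-0.0083923 , -0.06871444,  0.48582214]), 'torque': array([-0.06961052,  0.00476483,  0.02767565]), 'opening': 0.08554169924492235}
```

View pics/scene0.png

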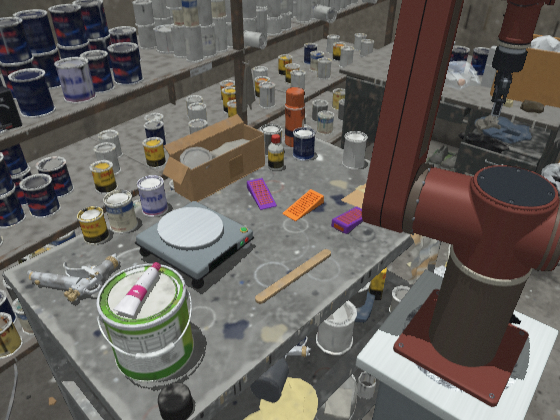

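View pics/top0.png

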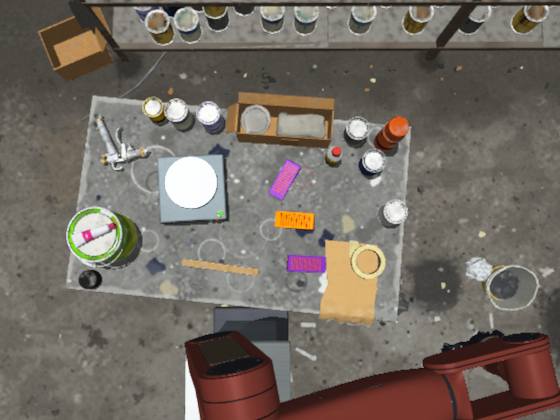

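The scene shows the scale at top-view pixel (192,188) with its button side facing the robot, so the short foot is near (222,216). Wedge-shaped candidates are orange (295,220), purple (285,180) and purple (307,264). I choose the orange one. Next I crop close and measure.

```bash
cat > h.py <<'E'
from plant import *
import cv2,numpy as np
def cal(n):
    c=get_calibration(n); return c["intrinsics"],c["world_from_camera"]
def pts(d,n,c=None):
    K,T=c or cal(n); v,u=np.mgrid[:d.shape[0],:d.shape[1]]
    P=np.stack([(u-K[0,2])/K[0,0]*d,(v-K[1,2])/K[1,1]*d,d],-1)
    return P@T[:3,:3].T+T[:3,3]
def ray(uv,n,z,c=None):
    K,T=c or cal(n); r=T[:3,:3]@np.linalg.solve(K,[*uv,1]); return T[:3,3]+r*(z-T[2,3])/r[2]
def orange(p):
    h=cv2.cvtColor(p,cv2.COLOR_RGB2HSV); return cv2.inRange(h,(5,200,150),(20,255,255))
E
python3 - <<'E'
from h import *
a=[]
for n,(x,y,w,h) in (("top",(140,140,200,140)),("scene",(120,160,260,140))):
    p=cv2.imread(f"pics/{n}0.png"); d=np.load(f"pics/{n}0.npy"); P=pts(d,n)
    a.append(cv2.resize(p[y:y+h,x:x+w],(780,int(780*h/w)),interpolation=cv2.INTER_CUBIC))
    m=orange(p[:,:,::-1]); k,l,s,c=cv2.connectedComponentsWithStats(cv2.morphologyEx(m,cv2.MORPH_CLOSE,np.ones((3,3))))
    for i in range(1,k):
        if s[i,4]>100:
            q=P[(l==i)&(d>0)]; print(n,c[i],s[i],np.round(q.mean(0),4))
            r=cv2.minAreaRect((q[:,:2]*1000).astype(np.float32)); print(r)
            A=np.c_[q[:,:2],np.ones(len(q))]; print("slope",np.linalg.lstsq(A,q[:,2],rcond=None)[0], np.percentile(q[:,2],[2,50,98]))
    # housing/pan
    if n=="top":
        sel=(P[...,2]>.03)&(P[...,2]<.1)&(np.abs(P[...,0]-.47)<.2)
        k,l,s,c=cv2.connectedComponentsWithStats(sel.astype(np.uint8))
        for i in range(1,k):
            if s[i,4]>1500: 
                q=P[l==i]; print(i,s[i],cv2.minAreaRect((q[:,:2]*1000).astype(np.float32)),q[:,2].min(),q[:,2].max())
        pan=(l==l[188,192])&(cv2.cvtColor(p,cv2.COLOR_BGR2GRAY)>190)
        q=P[pan]; print("pan",np.median(q,0),np.linalg.lstsq(np.c_[q[:,:2],np.ones(len(q))],q[:,2],rcond=None)[0])
cv2.imwrite("pics/c1.png",cv2.resize(np.vstack(a),(620,int(620*(546+420)/780))) [:,:])
im=np.vstack(a); im=cv2.resize(im,(480,int(480*im.shape[0]/780))); cv2.imwrite("pics/c1.png",im)
E
```

```text
top [397.09933775 122.29801325] [389 117  19  14 151] [ 0.7806 -0.4579  0.1894]
((780.0670166015625, -456.951904296875), (33.592952728271484, 48.78437805175781), 32.1798095703125)
slope [-0.02057387  0.00047583  0.20568267] [0.18451481 0.1894051  0.19539904]
top [294.42833333 220.01333333] [275 211  39  19 600] [ 0.5211 -0.1762  0.0138]
((521.9104614257812, -176.66416931152344), (119.62274932861328, 50.81434631347656), 84.32203674316406)
slope [-0.03531936 -0.18557397 -0.0004603 ] [-0.00032034  0.01362422  0.02692687]
1 [ 157  169   70   55 3504] ((593.751708984375, 137.33448791503906), (160.1130828857422, 201.86972045898438), 2.5603816509246826) 0.030284897531579258 0.08929225809056196
pan [0.61955294 0.13785619 0.07604493] [0.05465432 0.06732312 0.03292965]
scene [303.34768212 203.53642384] [288 192  32  24 302] [ 0.5226 -0.1767  0.0152]
((519.8421630859375, -177.35116577148438), (93.76954650878906, 43.4503059387207), 83.73936462402344)
slope [-0.02509909 -0.19747045 -0.00661161] [0.00560504 0.01507927 0.02608315]
```

View pics/c1.png

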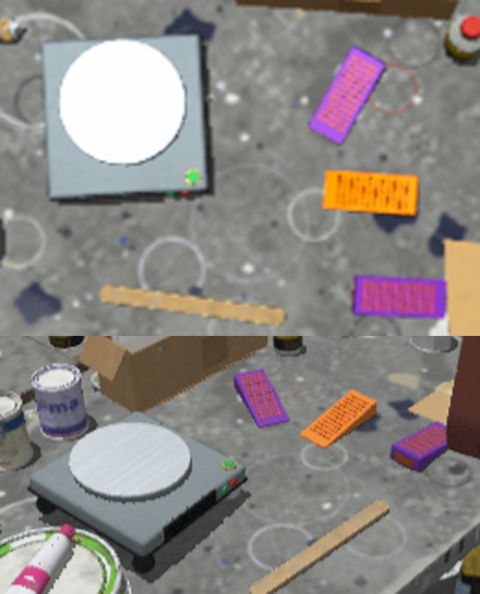

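Crop confirms orange at top pixel (294,220), thin end towards the scale (+y). The scale's display faces −x and the short foot is at the lower right corner. Now I get the scale pose and the push plan.

```bash
cat >> h.py <<'E'
from scipy.spatial.transform import Rotation as Rn
def scale_pose(p,d,n="top",c=None):
    P=pts(d,n,c); s=(P[...,2]>.035)&(P[...,2]<.1)&(P[...,0]>.45)&(P[...,0]<.74)&(P[...,1]>-.02)&(P[...,1]<.28)
    s=cv2.morphologyEx(s.astype(np.uint8),cv2.MORPH_OPEN,np.ones((5,5)))
    k,l,st,_=cv2.connectedComponentsWithStats(s); i=1+np.argmax(st[1:,4]); q=P[(l==i)&(d>0)]
    r=cv2.minAreaRect((q[:,:2]*1000).astype(np.float32))
    pan=(l==i)&(P[...,2]>0)&(p.min(-1)>150)&(d>0); g=P[cv2.erode(pan.astype(np.uint8),np.ones((5,5)))>0]
    b=np.linalg.lstsq(np.c_[g[:,:2],np.ones(len(g))],g[:,2],rcond=None)[0]
    return r,b,np.median(g,0)
def rpy(th,flip=1):  # tool down, jaws across heading th
    x=np.array([0,0,-1.]); y=flip*np.array([np.sin(th),-np.cos(th),0]); return Rn.from_matrix(np.c_[x,y,np.cross(x,y)]).as_euler('xyz')
E
python3 - <<'E'
from h import *
for n in ("top","scene"):
    p=cv2.imread(f"pics/{n}0.png")[:,:,::-1]; d=np.load(f"pics/{n}0.npy")
    print(n,*scale_pose(p,d,n))
    P=pts(d,n); t=(abs(P[...,2])<.02)&(P[...,0]>.35)&(P[...,0]<.5)&(P[...,1]>-.1)&(P[...,1]<.2); q=P[t]; print("table",np.median(q[:,2]),np.linalg.lstsq(np.c_[q[:,:2],np.ones(len(q))],q[:,2],rcond=None)[0])
for f in (1,-1):
    for pos,th in(([.515,-.27,.12],84.3),([.515,-.27,.006],84.3),([.525,-.045,.006],95)): print(f,inverse_kinematics(pos,rpy(np.radians(th),f)))
E
```

```text
top ((614.9305419921875, 138.8486328125), (202.2859649658203, 200.02371215820312), 2.978505849838257) [0.08766827 0.05603488 0.0096644 ] [0.62564353 0.14120522 0.07436211]
table -9.499934133483379e-05 [-0.02989952  0.00122455  0.01303493]
scene ((615.5319213867188, 137.97117614746094), (204.2913818359375, 204.3053741455078), 3.3656349182128906) [0.053618   0.06188124 0.03563567] [0.6291305  0.14545433 0.07830695]
table 0.000841941588185402 [-0.02777203 -0.00117981  0.01355056]
1 [-0.61846217  0.22185271  1.74309458  0.          1.17664536 -0.5189784 ]
1 [-0.61846217  0.38354944  1.78817468  0.          0.96986854 -0.5189784 ]
1 [-0.23523142  0.2742815   1.93235772  0.          0.93495343 -0.32249788]
-1 [-6.18462171e-01  2.21852710e-01  1.74309458e+00 -4.44089210e-16
  1.17664536e+00  2.62261425e+00]
-1 [-6.18462171e-01  3.83549439e-01  1.78817468e+00 -4.44089210e-16
  9.69868536e-01  2.62261425e+00]
-1 None<sys>:0: UserWarning: Gimbal lock detected. Setting third angle to zero since it is not possible to uniquely determine all angles.
```

```bash
cat >> h.py <<'E'
OFF=.011
def heelpose(C,th,gap=0):  # TCP xy for wedge centre C, heading th
    u=np.array([np.cos(th),np.sin(th)]); return [*(np.asarray(C)-(.06+OFF+gap)*u),.007]
def arc(C0,t0,C1,n,feed=.06):
    C0,C1=map(np.asarray,(C0,C1)); v=C1-C0; phi=np.arctan2(v[1],v[0]); L=np.linalg.norm(v); a=phi-t0
    for s in np.linspace(0,1,n+1)[1:]:
        th=t0+2*a*s
        k=np.sin(a*s)/np.sin(a) if abs(a)>1e-4 else s
        C=C0+L*k*np.array([np.cos(t0+a*s),np.sin(t0+a*s)])
        move_l(heelpose(C,th),feed=feed,rotation=rpy(th))
    return C,th
def wedge(p,d,n="top",c=None):
    P=pts(d,n,c); m=(orange(p)>0)&(d>0)&(P[...,2]<.04)&(P[...,2]>-.01)&(P[...,0]>.4)&(P[...,0]<.65)
    q=P[m]; r=cv2.minAreaRect((q[:,:2]*1000).astype(np.float32)); return r,len(q)
import warnings; warnings.filterwarnings("ignore")
E
python3 - <<'E'
from h import *
t0=np.radians(84.3); C0=np.array([.522,-.177]); F=np.array([.538,.052])
s=heelpose(C0,t0,.03); movep([s[0],s[1],.15],rpy(t0)); gripper_to(.02); move_l(s,feed=.15); move_l(heelpose(C0,t0),feed=.05,rotation=rpy(t0))
C,th=arc(C0,t0,F-.078*np.array([.075,.997]),5)
print(C,np.degrees(th)); o=observe(); print(o["time_s"],o["eef_pos"],o["ft_force"],o["opening"])
for n in("top","scene"):
    p,d=get_image(n); cv2.imwrite(f"pics/{n}1.png",p[:,:,::-1]); np.save(f"pics/{n}1.npy",d); print(n,wedge(p,d,n),scale_pose(p,d,n))
a=cv2.imread("pics/top1.png")[130:270,140:340]; b=cv2.imread("pics/scene1.png")[160:300,120:320]
cv2.imwrite("pics/c2.png",cv2.resize(np.hstack([a,b]),(800,280),interpolation=cv2.INTER_CUBIC))
E
```

```text
[ 0.53215  -0.025766] 88.02075669908483
7.55 [ 0.52964641 -0.09632808  0.00694405] [ 0.14292443 -0.50120545 -0.02241145] 0.01984436085495636
top (((543.7805786132812, -53.162147521972656), (74.50688171386719, 186.83297729492188), 16.663530349731445), 169) (((615.2191772460938, 138.67510986328125), (202.8439483642578, 201.99041748046875), 3.401768207550049), array([0.09303678, 0.05874592, 0.0055892 ]), array([0.6228276 , 0.14469094, 0.07402684]))
scene (((534.1060791015625, -20.365509033203125), (103.46987915039062, 33.917449951171875), 87.52962493896484), 54) (((615.7162475585938, 137.8450927734375), (203.23028564453125, 204.20523071289062), 3.3536596298217773), array([ 0.11546089,  0.03142774, -0.0024091 ]), array([0.61791216, 0.1462876 , 0.0756119 ]))
```

View pics/c2.png

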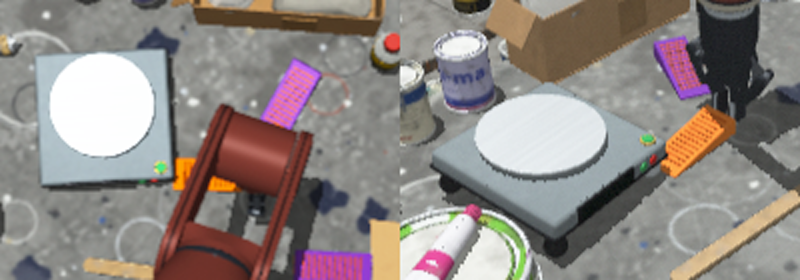

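Crop: wedge tip is just at the scale's right side edge, in line with the front right foot. Next I push on in small steps, watching the force.

```bash
cat >> h.py <<'E'
def tilt(k=6):
    o=[]
    for n in("top","scene"):
        for _ in range(k):
            p,d=get_image(n); P=pts(d,n); 
            pan=(P[...,2]>.055)&(P[...,2]<.1)&(np.hypot(P[...,0]-.623,P[...,1]-.142)<.07)&(p.min(-1)>130)
            g=P[pan]; s=(g[:,:2]-[.62,.14])@[.66,.75]; t=(g[:,:2]-[.62,.14])@[.75,-.66]
            o.append(np.linalg.lstsq(np.c_[s,t,np.ones(len(s))],g[:,2],rcond=None)[0])
    return np.round(np.reshape(o,(2,k,3)).mean(1),4).tolist(),np.round(np.reshape(o,(2,k,3)).std(1)[:,0],4)
E
python3 - <<'E'
from h import *
print("tilt",tilt(3))
th=np.radians(88.0); u=np.array([np.cos(th),np.sin(th)]); C=np.array([.53215,-.025766]); F=np.array([.538,.052])
f0=observe()["ft_force"]
s=0
while True:
    x=(F-C)@u-s   # foot position in wedge frame, nominal
    if x<.0265: break
    s+=.004; move_l(heelpose(C+s*u,th),feed=.03); o=observe(); print(round(x-.004,4),np.round(o["ft_force"],2))
    if abs(o["ft_force"][1])>9: break
print(o["time_s"],o["eef_pos"]); print("tilt",tilt(3))
for n in("top","scene"):
    p,d=get_image(n); cv2.imwrite(f"pics/{n}2.png",p[:,:,::-1]); print(n,scale_pose(p,d,n)[0])
E
```

```text
tilt ([[0.0819, 0.0021, 0.0763], [0.0827, 0.0236, 0.0771]], array([0.0012, 0.0008]))
0.0739 [ 0.09  0.61 -0.95]
0.0699 [-0.19  0.65  0.12]
0.0659 [ 0.33 -3.7  -0.69]
0.0619 [-0.26 -4.11  0.74]
0.0579 [-0.55 -4.53  0.14]
0.0539 [-1.   -4.93 -1.01]
0.0499 [-0.92 -5.1  -1.51]
0.0459 [-0.49 -5.02 -0.48]
0.0419 [-1.02 -5.01 -0.14]
0.0379 [ 0.31 -4.93 -0.34]
0.0339 [-0.16 -5.14  0.51]
0.0299 [-0.28 -4.76 -0.11]
0.0259 [-0.12 -4.47 -0.58]
11.6333 [ 0.53177019 -0.04485071  0.00715207]
tilt ([[0.1414, 0.0496, 0.0719], [0.1547, 0.0698, 0.0726]], array([0.0012, 0.0008]))
top ((636.2305908203125, 158.36703491210938), (201.8247528076172, 203.6763458251953), 79.70156860351562)
scene ((636.4112548828125, 157.06637573242188), (204.25802612304688, 202.26412963867188), 80.16719818115234)
```

```bash
python3 - <<'E'
import cv2,numpy as np
a=cv2.imread("pics/top2.png")[130:270,140:340]; b=cv2.imread("pics/scene2.png")[160:300,120:320]
cv2.imwrite("pics/c3.png",cv2.resize(np.hstack([a,b]),(800,280),interpolation=cv2.INTER_CUBIC))
E
```

```text
(no output)
```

View pics/c3.png

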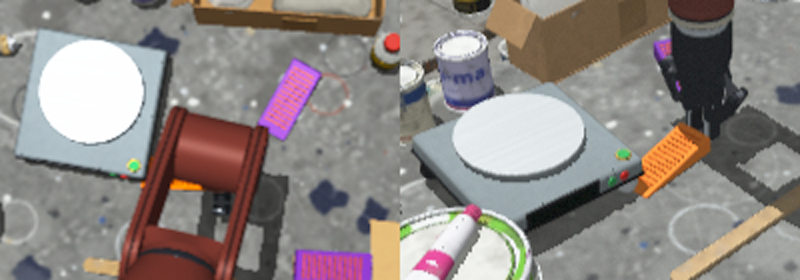

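Pixel check: the wedge tip is still up against the foot, not under it. The scale slid and pivoted about −13° around its back right foot, because a push along +y has little resistance there. A push along the scale's diagonal, through its middle, meets about 1.4 times the friction. So I will loosely straddle the wedge, slide it sideways, turn it to about 38° and push along the diagonal.

```bash
python3 - <<'E'
from h import *
th=np.radians(88.); u=np.array([np.cos(th),np.sin(th)]); C=np.array([.5340,.0261])
h=heelpose(C,th,.012); move_l(h,feed=.05); move_l([h[0],h[1],.10],feed=.2)
gripper_to(.074); P=C-.025*u
move_l([*P,.10],feed=.15); print("down",move_l([*P,.003],feed=.1,max_force=8)); gripper_to(.054,20)
o=observe(); print(o["opening"],o["ft_force"])
move_l([.454,P[1],.003],feed=.07)
for t,x,y in((75,.454,.006),(62,.454,.010),(49,.454,.014),(35,.454,.018)): move_l([x,y,.003],feed=.06,rotation=rpy(np.radians(t)))
o=observe(); print(o["opening"],o["ft_force"],o["time_s"])
gripper_to(.074); move_l([.454,.018,.13],feed=.2)
u=np.array([np.cos(.66),np.sin(.66)]); q=np.array([.454,.018])-.1*u; move_l([*q,.16],feed=.25)
for n in("top","scene"):
    p,d=get_image(n); cv2.imwrite(f"pics/{n}3.png",p[:,:,::-1]); np.save(f"pics/{n}3.npy",d); print(n,wedge(p,d,n),scale_pose(p,d,n))
print(observe()["time_s"])
a=cv2.imread("pics/top3.png")[130:270,140:340]; b=cv2.imread("pics/scene3.png")[160:300,120:320]
cv2.imwrite("pics/c4.png",cv2.resize(np.hstack([a,b]),(800,280),interpolation=cv2.INTER_CUBIC))
E
```

```text
down False
0.05388625307883569 [ 0.03963597  0.40238809 -0.04625002]
0.05376508653033335 [-0.13338616 -0.09977438  0.20472717] 18.3917
top (((467.3215637207031, 32.42194366455078), (118.81108093261719, 48.32477951049805), 43.2777099609375), 522) (((635.1942138671875, 157.45272827148438), (202.214111328125, 202.15342712402344), 80.11470031738281), array([ 0.10825748,  0.03098681, -0.00201736]), array([0.64323231, 0.16313394, 0.07465133]))
scene (((467.6275329589844, 29.24749755859375), (91.58329772949219, 38.667762756347656), 44.2544059753418), 174) (((637.00146484375, 157.4084014892578), (204.26516723632812, 204.26039123535156), 80.35096740722656), array([0.06465102, 0.04885211, 0.02833296]), array([0.65188164, 0.15286278, 0.07819186]))
20.175
```

View pics/c4.png

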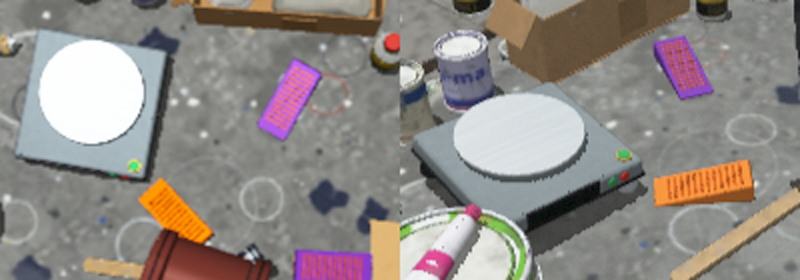

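The wedge now lies at top-view crop (176,210), heading about 43°, and the stick is untouched. Now the diagonal push, with scale tracking and an abort.

```bash
cat > push.py <<'E'
from h import *
def spos(n="scene"):
    p,d=get_image(n); r,b,_=scale_pose(p,d,n); return np.array(r[0])/1000,r[2],p
def push(C,th,F,stop,step=.003,lim=.008):
    u=np.array([np.cos(th),np.sin(th)]); s0,_,_=spos(); s=0; x0=(F-C)@u
    while x0-s>stop+1e-6:
        s=min(s+step,x0-stop); move_l(heelpose(C+s*u,th),feed=.03); f=observe()["ft_force"]; c,a,p=spos()
        m=c-s0; print(round((x0-s)*1e3,1),"F",np.round(f[:2]@u,1),round(f[2],1),"scale moved mm",np.round(m*1e3,1),round(a,1))
        if np.linalg.norm(m)>lim: print("ABORT"); break
    return C+s*u
E
python3 - <<'E'
from push import *
t0=np.radians(43.5); C0=np.array([.467,.0315]); F=np.array([.542,.092])
s=heelpose(C0,t0,.014); move_l([s[0],s[1],.12],feed=.25,rotation=rpy(t0)); gripper_to(.02)
move_l([s[0],s[1],.013],feed=.12); move_l(heelpose(C0,t0),feed=.05)
t=np.radians(35.5); u=np.array([np.cos(t),np.sin(t)])
C,th=arc(C0,t0,F-.076*u,2,.04); print(C,np.degrees(th))
th=np.radians(35.5)
C=push(C,th,F,.045); print(C,observe()["time_s"])
p,d=get_image("scene"); cv2.imwrite("pics/scene4.png",p[:,:,::-1]); print(tilt(1))
q,d=get_image("top"); cv2.imwrite("pics/top4.png",q[:,:,::-1])
a=cv2.imread("pics/top4.png")[130:270,140:340]; b=cv2.imread("pics/scene4.png")[160:300,120:320]
cv2.imwrite("pics/c5.png",cv2.resize(np.hstack([a,b]),(800,280),interpolation=cv2.INTER_CUBIC))
E
```

```text
[0.48012722 0.04786658] 59.03554531703783
73.0 F -0.5 0.6 scale moved mm [-1.8 -0.5] 81.9
70.0 F -4.2 2.4 scale moved mm [-0.3 -0.7] 80.7
67.0 F -2.3 -0.4 scale moved mm [ 0.1 -0. ] 80.2
64.0 F -1.2 0.7 scale moved mm [-0.7 -0.1] 80.7
61.0 F -0.1 0.0 scale moved mm [-1.   0.5] 80.5
58.0 F 0.6 0.0 scale moved mm [-0.3 -0.1] 80.2
55.0 F 0.5 -0.2 scale moved mm [-0.8  0.6] 79.9
52.0 F -0.1 0.1 scale moved mm [-0.2 -0.3] 81.1
49.0 F 0.5 0.6 scale moved mm [-2.2 -0.7] 81.7
46.0 F 0.5 -0.6 scale moved mm [-1.7  0.6] 80.8
45.0 F 0.6 -0.1 scale moved mm [-0.6  1.3] 80.2
[0.5053648  0.06586837] 27.8083
([[0.137, 0.0527, 0.0719], [0.1602, 0.0684, 0.0725]], array([0., 0.]))
```

View pics/c5.png

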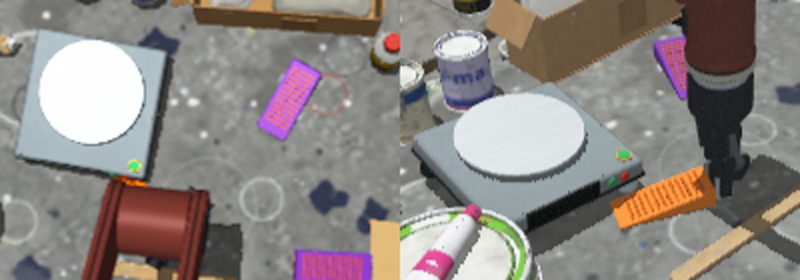

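The wedge slewed: my short arc overturned it to 59°, and it is slipping past the foot's front side. The scale has not moved. I retreat and measure.

```bash
python3 - <<'E'
from push import *
th=np.radians(35.5); C=np.array([.5053648,.06586837])
h=heelpose(C,th,.02); move_l(h,feed=.08); move_l([*h[:2],.15],feed=.25)
h=heelpose(C,th,.12); move_l([*h[:2],.18],feed=.25)
for n in("top","scene"):
    p,d=get_image(n); cv2.imwrite(f"pics/{n}5.png",p[:,:,::-1]); print(n,wedge(p,d,n),scale_pose(p,d,n)[0])
print(observe()["time_s"])
a=cv2.imread("pics/top5.png")[150:250,170:270]; b=cv2.imread("pics/scene5.png")[180:280,200:300]
cv2.imwrite("pics/c6.png",cv2.resize(np.hstack([a,b]),(800,400),interpolation=cv2.INTER_CUBIC))
E
```

```text
top (((489.8796691894531, 81.47982788085938), (118.77588653564453, 48.61613082885742), 58.717716217041016), 553) ((635.7140502929688, 158.32415771484375), (201.37026977539062, 203.51922607421875), 79.50577545166016)
scene (((493.00738525390625, 84.45364379882812), (102.5907211303711, 41.70713424682617), 61.719173431396484), 178) ((636.2984008789062, 158.02378845214844), (202.33828735351562, 204.31167602539062), 80.21060943603516)
29.8
```

View pics/c6.png

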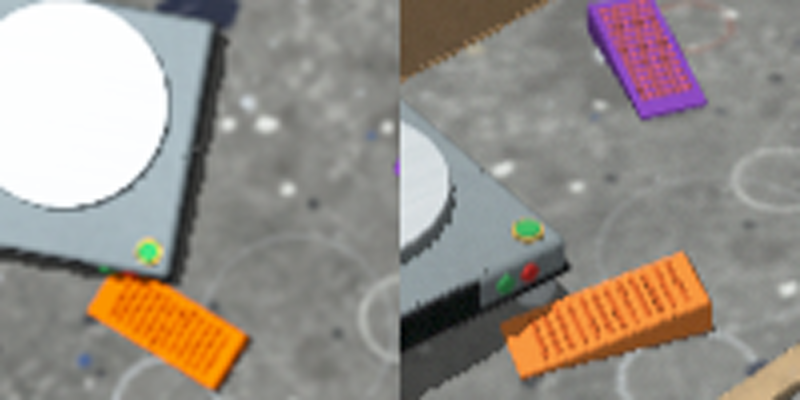

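```bash
cat >> push.py <<'E'
def U(t): return np.array([np.cos(np.radians(t)),np.sin(np.radians(t))])
def cage(C,t,feed=.09): move_l([*(np.asarray(C)-.025*U(t)),.003],feed=feed,rotation=rpy(np.radians(t)))
E
python3 - <<'E'
from push import *
print("foot by pixel",ray((236,254),"scene",.012))
C=np.array([.491,.082]); P=C-.025*U(59)
gripper_to(.074); move_l([*P,.10],feed=.25,rotation=rpy(np.radians(59))); print(move_l([*P,.003],feed=.12,max_force=8)); gripper_to(.054)
cage((.466,.096),59)
for t in (45,30,15,1): cage((.466,.096),t)
cage((.473,.042),3)
for t in (15,29,43): cage((.473,.042),t)
gripper_to(.074); P=observe()["eef_pos"]; move_l([P[0],P[1],.13],feed=.25); move_l([*(P[:2]-.11*U(40)),.16],feed=.25)
for n in("top","scene"):
    p,d=get_image(n); cv2.imwrite(f"pics/{n}6.png",p[:,:,::-1]); print(n,wedge(p,d,n),scale_pose(p,d,n)[0])
print(observe()["time_s"])
a=cv2.imread("pics/top6.png")[150:250,170:270]; b=cv2.imread("pics/scene6.png")[180:280,200:300]
cv2.imwrite("pics/c7.png",cv2.resize(np.hstack([a,b]),(800,400),interpolation=cv2.INTER_CUBIC))
E
```

```text
foot by pixel [0.52925712 0.0919987  0.012     ]
False
top (((469.96527099609375, 36.668888092041016), (118.10302734375, 48.39840316772461), 34.589454650878906), 521) ((635.3773193359375, 158.53294372558594), (202.1615753173828, 202.50770568847656), 80.138671875)
scene (((468.550537109375, 35.91884994506836), (91.2779541015625, 41.82623291015625), 35.113765716552734), 177) ((636.3720703125, 157.54425048828125), (203.42665100097656, 202.78977966308594), 80.21773529052734)
38.225
```

View pics/c7.png

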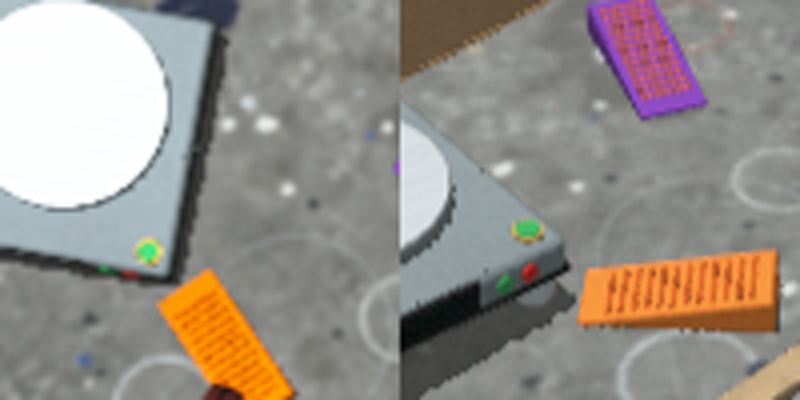

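Wedge is at C≈(.4695,.0365), heading 35°, pointing along the diagonal at the foot. Only about 4 mm of lateral offset is left. I push straight.

```bash
cat >> push.py <<'E'
def tilt2(c=(.642,.163),k=2):
    o=[]
    for n in("top","scene"):
        for _ in range(k):
            p,d=get_image(n); P=pts(d,n); g=P[(P[...,2]>.055)&(P[...,2]<.1)&(np.hypot(P[...,0]-c[0],P[...,1]-c[1])<.055)]
            e=(g[:,:2]-c)@np.c_[U(35.2),U(-54.8)]
            o.append(np.linalg.lstsq(np.c_[e,np.ones(len(g))],g[:,2],rcond=None)[0])
    return np.round(np.array(o).reshape(2,k,3).mean(1),4).tolist()
E
python3 - <<'E'
from push import *
print("tilt before",tilt2())
th=np.radians(35.2); C0=np.array([.4695,.0365]); F=np.array([.542,.092])
s=heelpose(C0,th,.014); move_l([s[0],s[1],.10],feed=.25,rotation=rpy(th)); gripper_to(.02)
move_l([s[0],s[1],.013],feed=.15); move_l(heelpose(C0,th),feed=.06)
move_l(heelpose(C0+((F-C0)@U(35.2)-.071)*U(35.2),th),feed=.05)
C0=C0+((F-C0)@U(35.2)-.071)*U(35.2)
C=push(C0,th,F,.027,step=.004,lim=.010); print(C,observe()["time_s"]); print("tilt",tilt2(),observe()["time_s"])
for n in("top","scene"):
    p,d=get_image(n); cv2.imwrite(f"pics/{n}7.png",p[:,:,::-1])
a=cv2.imread("pics/top7.png")[130:270,140:340]; b=cv2.imread("pics/scene7.png")[160:300,120:320]
cv2.imwrite("pics/c8.png",cv2.resize(np.hstack([a,b]),(800,280),interpolation=cv2.INTER_CUBIC))
E
```

```text
tilt before [[0.0777, 0.0023, 0.0765], [0.0872, 0.0191, 0.0776]]
67.0 F -0.9 -0.7 scale moved mm [-0.6  0.7] 81.2
63.0 F -6.5 3.3 scale moved mm [0.5 1.1] 80.4
59.0 F -5.5 1.4 scale moved mm [1.6 0.6] 80.0
55.0 F -5.0 0.5 scale moved mm [-0.4  1.4] 80.0
51.0 F -5.4 0.5 scale moved mm [1.2 1.7] 80.0
47.0 F -5.7 -1.0 scale moved mm [1.6 1.8] 79.6
43.0 F -5.3 -1.1 scale moved mm [1.2 2. ] 79.8
39.0 F -4.6 -0.6 scale moved mm [2.5 2. ] 80.3
35.0 F -4.3 -1.3 scale moved mm [1.  2.3] 80.9
31.0 F -3.7 -1.4 scale moved mm [2.9 2.7] 80.0
27.0 F -2.8 -1.4 scale moved mm [3.8 2.3] 79.6
[0.5219893  0.07352713] 44.8417
tilt [[0.0061, -0.004, 0.0762], [0.0205, 0.0268, 0.077]] 45.0417
```

View pics/c8.png

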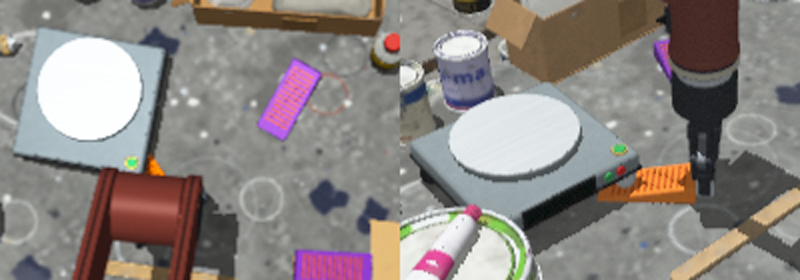

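It mounted: tilt is nearly gone and the scale moved only about 4 mm. Now 1 mm steps until the force rises, which marks the far foot's landing.

```bash
python3 - <<'E'
from push import *
th=np.radians(35.2); C=np.array([.5219893,.07352713]); u=U(35.2)
for i in range(12):
    C=C+.001*u; move_l(heelpose(C,th),feed=.02); f=observe()["ft_force"]; F=-f[:2]@u; t=None
    print(27-i-1,round(F,2),round(f[2],1))
    if F>5.0: break
hold(.2); f=observe()["ft_force"]; print(C,-f[:2]@u,observe()["time_s"]); print(tilt2((.645,.165),2),spos()[:2])
E
```

```text
26 4.46 -1.7
25 3.54 -1.9
24 4.57 -1.6
23 4.05 -2.5
22 5.37 -2.2
[0.52607502 0.07640929] 6.013241936064485 46.5917
[[0.0017, -0.0012, 0.0761], [0.0092, 0.0208, 0.0771]] (array([0.64021069, 0.16033856]), 79.86580657958984)
```

```bash
python3 - <<'E'
from push import *
th=np.radians(35.2); C=np.array([.52607502,.07640929]); u=U(35.2)
for i in range(4):
    C=C+.001*u; move_l(heelpose(C,th),feed=.02); hold(.1); f=observe()["ft_force"]; F=-f[:2]@u
    print(22-i-1,round(F,2),round(f[2],1),tilt2((.645,.165),1),spos()[:2])
    if F>8: break
print(C,observe()["time_s"])
E
```

```text
21 5.27 -1.3 [[0.0074, -0.0043, 0.0763], [0.0107, 0.0235, 0.077]] (array([0.64071198, 0.16081708]), 80.07427978515625)
20 7.11 -2.2 [[-0.001, -0.0002, 0.076], [0.0082, 0.0227, 0.0771]] (array([0.63949371, 0.15955264]), 80.72868347167969)
19 7.84 -1.0 [[-0.0025, -0.0037, 0.0761], [0.0076, 0.0183, 0.0771]] (array([0.63911987, 0.16013469]), 80.20343780517578)
18 11.06 0.8 [[0.01, -0.0002, 0.0762], [0.0082, 0.025, 0.0772]] (array([0.64014294, 0.16004364]), 80.4579086303711)
[0.5293436  0.07871502] 48.8417
```

Force rose to 11 N and the tilt reading has stopped changing, so all feet are loaded. I back off and check.

```bash
python3 - <<'E'
from push import *
th=np.radians(35.2); C=np.array([.5293436,.07871502])
h=heelpose(C,th,.03); move_l(h,feed=.08); 
move_l([*h[:2],.15],feed=.25); h=heelpose(C,th,.13); move_l([*h[:2],.18],feed=.25)
print(tilt2((.644,.164),4),spos()[:2],spos("top")[:2])
for n in("top","scene"):
    p,d=get_image(n); cv2.imwrite(f"pics/{n}8.png",p[:,:,::-1]); P=pts(d,n)
    m=(orange(p)>0)&(d>0)&(P[...,2]<.04)&(P[...,0]>.4)&(P[...,0]<.65); q=P[m]; e=q[:,:2]@np.c_[U(35.2),U(125.2)]; print(n,wedge(p,d,n),"heel along u",np.percentile(e[:,0],1),"expected",C@U(35.2)-.06,"lateral",np.percentile(e[:,1],[2,98]))
print(observe()["time_s"],observe()["ft_force"])
a=cv2.imread("pics/top8.png")[130:270,140:340]; b=cv2.imread("pics/scene8.png")[160:300,120:320]
cv2.imwrite("pics/c9.png",cv2.resize(np.hstack([a,b]),(800,280),interpolation=cv2.INTER_CUBIC))
E
```

```text
[[-0.0001, -0.0018, 0.0762], [0.0109, 0.0242, 0.077]] (array([0.64032495, 0.16043134]), 80.28807067871094) (array([0.64006451, 0.16099664]), 79.286865234375)
top (((512.0991821289062, 65.96073150634766), (81.66215515136719, 47.572792053222656), 35.191734313964844), 335) heel along u 0.41667548785690073 expected 0.41792430350230253 lateral [-0.264297   -0.21848179]
scene (((508.2904052734375, 64.83454895019531), (65.64678192138672, 47.96863555908203), 38.5707893371582), 101) heel along u 0.42833576451942257 expected 0.41792430350230253 lateral [-0.2607841  -0.22080509]
51.2583 [-0.01368125  0.1916936  -0.17515317]
```

View pics/c9.png

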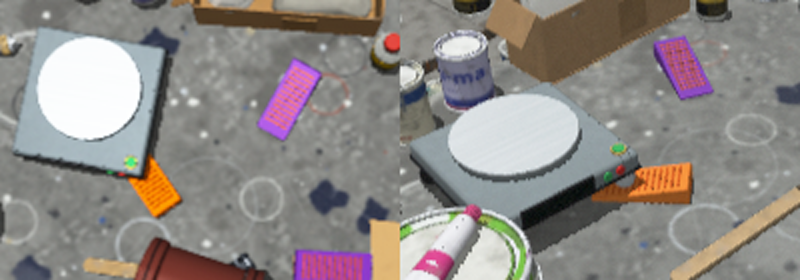

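```bash
python3 -c "
from plant import *
print(job_done(),observe()['time_s'])"
```

```text
the job is handed in; nothing more can be done
the job is handed in; nothing more can be done
```

The orange wedge is under the short foot and the scale reads level, but I shoved the scale about 28 mm and turned it about 13° on the way. The job was handed in at about 51 s on the robot's clock, with the gripper clear and about 0.2 N on the wrist.

**How it went**
- **First push:** I pushed along +y. The wedge tip did not slide under the foot but pushed the scale, which caused the whole shift and turn.
- **Second push:** The wedge turned too far and slipped past the foot. The scale did not move.
- **Third push:** I loosely straddled the wedge, slid and turned it on the table without gripping or lifting it, and pushed along the scale's diagonal. This time the foot rode up, and the scale moved only about 4 mm.

**Last checks**
- **Level:** The top camera reads a pan tilt of 0.000 rad along the diagonal and −0.002 across it.
- **Load on the wedge:** The push force rose from about 3 N to 11 N over the last few millimetres while the tilt reading stopped changing. This fits the far foot having landed.
- **Position under the foot:** The foot's centre stands at about x = +18 mm on the wedge, against the stated +21 mm. It may sit a few tenths of a millimetre high, within my measuring error.

**What disagreed:** The scene camera still shows 0.011 rad along the diagonal and 0.024 across it. I took this as that camera's bias, because its across reading was nearly as large before the push. I did not test directly for rocking, since that would have meant pressing on the scale. The stick and the purple wedges look unmoved in the last pictures; I did not check the other things separately.

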